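# Take the gel standard out of the turbidity meter

### The job

The meter check is finished: slide the small thumb latch on top of the turbidity meter sideways so that the spring-loaded cover of its sample chamber pops open, lift out the capped vial and set it down gently, upright, in the shallow white tray with the other two, without knocking or shifting those. Then swing the cover shut and press it down until the latch catches and it stays closed.

Things in the scene. Friction and masses are not known exactly. Their poses are not given: they have to be found in the camera images.
- meter: pale grey bench turbidity meter, fixed, 260 (x) x 210 (y) x 90 mm. Origin: centre of underside; x points from keypad front to cover hinge, y to the left seen from the keypad, z up. For x -130 to -45 mm its top is a keypad slope rising from 45 to 90 mm, then a flat deck at z = 90 mm with the dark cover (shut: x 10 to 95, y -38 to 38) and, in front of it, the mid-grey thumb latch in its black track
- latch (a joint): travel of the thumb latch in m: 0 at rest, slides along the meter's +y (left seen from the keypad) up to 0.012 against a spring (1 N at rest, 3 N at the end) and springs back when let go. It frees the cover from about 0.007 to 0.008 on
- latch_grip (a point): centre of the top of the latch's thumb ridge, 14 mm above the deck (104 mm above the bench), at x = -14, y = -5 mm of the meter at rest; moves with the latch. The ridge is 16 (x) x 10 (y) mm and stands on a base plate 18 x 24 x 2.5 mm high; the shut cover's front wall is 16 mm behind the ridge
- cover (a joint): cover angle in rad: 0 shut, grows as its front edge rises, stops at 1.7 (open, leaning a little away from the keypad). Once unlatched a light spring swings it to 1.7 in about a second, and it swings open again unless held or latched. Pushed right down to 0 it snaps in by itself (4 to 6 N at its front edge) and then rests at about 0.01
- cover_hinge (a point): middle of the hinge axis, on the deck (90 mm above the bench) at the cover's far edge, x = +95, y = 0 mm of the meter; the axis runs along the meter's y
- cover_front (a point): point on the cover's outer face (its top when shut), midway across, 75 mm from the hinge axis and 36 mm above the deck when shut; moves with the cover. The cover is a hollow hood 85 mm long from hinge to front edge, 76 mm wide, 36 mm high, walls 4 mm, 120 g; it turns about the hinge axis, so its outer face looks away from the keypad when open
- well (a point): centre of the mouth of the round sample well in the deck under the cover (28 mm wide, 46 mm deep), x = +52, y = 0 mm of the meter
- standard: the vial in the well: a sealed glass vial of milky gel, 25 mm diameter, with a black screw cap 28 mm in diameter and 17 mm high; 74 mm high over all, 45 g. Origin: centre of its underside, z up along its axis. In the well its top stands 28 mm above the deck.
- tray: shallow open tray, white, fixed, 150 (x) x 110 (y) mm, walls 3 mm thick and 16 mm high, floor 3 mm thick. Origin: centre of its underside. The two other vials stand in its +x half; its -x half is empty.
- spare_a: one of the two other vials of the same kind, standing in the tray; origin: centre of its underside
- spare_b: the other of the two vials standing in the tray; origin: centre of its underside
Things that resemble listed ones, but are neither listed nor needed, are in the scene too. Of the things that look like the tray, take the one that is farthest to the robot's left at the start.

How it is judged:
On the way, in this order (a step that is already met when the one before it is completed fails the run):
1. the thumb latch is slid aside (value of joint latch above 0.006 m), for 0.03 s.
2. the cover springs open (value of joint cover above 1.2 rad), for 0.2 s.
3. the vial stands upright in the tray, let go (x of standard in the frame of tray between -0.07 and 0.07 m and y of standard in the frame of tray between -0.05 and 0.05 m and z of standard in the frame of tray below 0.006 m and angle between standard's own z axis and vertical below 0.1 rad and contact force between the fingers and standard below 0.1 N), for 0.2 s.
At the end, for the whole second after the job is handed in: The cover is shut and held by its latch (under 0.04 rad), the latch is back at rest (under 3 mm), the vial stands on the tray's floor, upright within 0.1 rad and at rest, and the two other vials still stand upright within 20 mm of where they were (value of joint cover below 0.04 rad and value of joint latch below 0.003 m and x of standard in the frame of tray between -0.07 and 0.07 m and y of standard in the frame of tray between -0.05 and 0.05 m and z of standard in the frame of tray below 0.006 m and angle between each of standard, spare_a, spare_b's own z axis and vertical below 0.1 rad and linear speed of standard below 0.02 m/s and distance of each of spare_a, spare_b from where it was at the start of the episode below 0.02 m); the robot touches nothing.
It fails at once if another vial is knocked over or shoved more than 20 mm (angle between any of spare_a, spare_b's own z axis and vertical above 0.5 rad or distance of any of spare_a, spare_b from where it was at the start of the episode above 0.02 m).
It fails at once if the vial is dropped into the tray from more than 20 mm above its floor (z of standard in the frame of tray above 0.023 m and contact force between the fingers and standard below 0.01 N and x of standard in the frame of tray between -0.075 and 0.075 m and y of standard in the frame of tray between -0.055 and 0.055 m).
It also fails if it takes over 67 s, if anything falls off the work surface, if the arm or the gripper's body presses on something with over 40 N, if the wrist force passes 120 N, or if a joint passes its speed limit or range.

### The arm

A 7-joint arm with a two-finger parallel gripper is mounted at the origin on the work surface. World frame = base frame: x ahead of the robot, y to its left, z up, the work surface at z = 0. Lengths are in m, angles in rad, forces in N, time in s.
With the tool pointing down it reaches from about 0.425 to 0.875 m from the base axis. Payload 8.4 kg.
Tool frame: the origin (TCP) lies at the very end of the fingers, on their centre line; the grasp point (between the pads) lies 19 mm behind it; z points along the fingers, y is the line along which they close (so a half turn about z gives the same grasp; the last joint's range is limited). The gripper opens to 87 mm and grips with 3 to 60 N. Pads are 19 mm wide; open, the fingers measure 117 mm over their backs; the gripper's body (75 mm by 190 mm) begins 51 mm behind the grasp point.
Start: joints at [1.062, 0.333, 0.04, 1.465, -0.013, 1.343, -0.059], TCP at [0.259, -0.596, 0.223] pointing down, gripper open.
Joint ranges: [-2.58, 2.58], [-0.38, 2.09], [-1.3, 1.39], [0.25, 2.4], [-1.5, 4.64], [0.08, 2.09], [-2.65, 2.65]. Speed limits (rad/s): [2.22, 2.22, 2.79, 2.79, 3.14, 3.14, 3.14].

### API

Orientations are given as a unit quaternion [x, y, z, w].
In Python, from workcell import manip, cams, order gives the robot as it stands.
- The arm moves only by the tool play_rows, never from a script. Its argument "increments" is a list of rows, each a list of 7 numbers: the turn, a rotation vector about the tool's x, y, z in units of 6 degrees (1.0 is 6 degrees), then the shift along the tool's x, y, z in units of 50 mm (1.0 is 50 mm), then the closure, from 0 (fully open) to 1 (shut). In form: [[ax, ay, az, dx, dy, dz, fingers], ...]. A call has 1 to 10 rows; each row is the pose to reach, as a shift and turn from the pose commanded when the call began, along the tool's axes at that moment; what a row does not reach only later rows make up. A row lasts 1/8 s, in which the tool goes at most 62.5 mm and 10.7 degrees, less where a joint would pass 70% of its speed; a pose out of reach is approached as far as the arm can. A call with a gripper value outside its range is refused whole. The fingers move at their own pace and stop on an object; "force" is the grip in N (left out, the last holds). Time passes only in rows, so rows that repeat a pose let the fingers close. It gives the time, the measured TCP pose, the force, the opening and the grip force at its end, in the units of the state.
- manip.observe(): the state, without advancing time (a new reading comes with each control period).
- cams.snapshot(name): name is "scene" or "side" or "wrist"; returns a dict with "color" (384x512x3 uint8, red, green, blue), "vfov" (degrees; the focal length in pixels is half the picture's height over the tangent of half this angle, whatever the lens; pixels are square), "cx", "cy" (the principal point, pixels), "pose" (4x4, takes a point from camera to world coordinates). Camera axes: x right, y down, z forward; pixel columns grow to the right and rows downward; lengths in m; the calibration is good to about 2 mm. The wrist camera is an equidistant fisheye: a pixel r from the principal point sees the ray r / f radians off the axis. A picture is of the moment at which its call begins. There is no depth.
- order.sign_off(): hands the job in; it is judged then, once.
Trained networks look in a picture, given as the dict that the camera call returned (one of the last four; its "shot" number tells which), for a name from the list of things; names that differ only in an ending like _2 or _b are one class to them, and where a whole thing is asked for, a point or a joint stands for the part that bears it (a point fixed in the world has none). Each returns a list of dicts, best first, with "conf" (0 to 1); they miss things now and then, are a little off and sometimes report something else, mostly with a low value. They report only what shows in the picture. A call takes as long as a camera call. They do not tell look-alikes from the thing itself.
- cams.cut_out(picture, thing): "mask" (384x512 bool, what is visible of it) and "bbox" ([centre column, centre row, width, height] in pixels, round what is visible of it).
The state is a dict: "time": time; "joint_positions": joint angles; "joint_vel": joint speeds; "joint_efforts": joint torques, N m; "position": TCP position; "tcp_rot": TCP orientation; "wrist_force": force on the tool from outside, world axes, zero at the start; "torque": the same for the moment, N m; "grip_width": finger opening in m; "grasp_force": force on a finger pad.
Only numpy, scipy, OpenCV 4.12 (cv2) and the standard library are available. Lean on these libraries where they do the work, as an engineer would, in place of code of your own. Each camera call takes 0.05 s, during which the arm holds its last target. There are 200 camera calls.

## Working session

There is one attempt and no reset: what is moved stays moved. The work goes in short steps, Python scripts to look and compute and a tool call to move; the robot and the scene stay as the last step left them, time stands still between calls to the robot, and variables do not carry over. Pictures are saved under pics/ and viewed, at most 10 in all, crops included, and the job is handed in when it is done.

Besides the shell and the picture viewer there is one more tool, called after "Request:" as a command line: name --pt "numbers of a row" for each row, then --argument value for the rest. play_rows: Moves the arm, as the interface text tells. Its arguments: {"type":"object","properties":{"increments":{"type":"array"},"force":{"type":"number"}},"required":["increments"]}

```bash
ls; mkdir -p pics; cat > h.py <<'E'
import numpy as np,cv2
from workcell import manip,cams,order
from scipy.spatial.transform import Rotation as R
def f(p): return 192/np.tan(np.radians(p['vfov'])/2)
def ray(p,u,v,fish=False):
    x=np.array([u-p['cx'],v-p['cy']])/f(p)
    if fish:
        r=np.hypot(*x); d=np.array([*(x/r*np.sin(r) if r>0 else x),np.cos(r)])
    else: d=np.array([*x,1.])
    P=np.array(p['pose']); return P[:3,3],P[:3,:3]@d
def onz(p,u,v,z,fish=False):
    o,d=ray(p,u,v,fish); return o+d*(z-o[2])/d[2]
def proj(p,X,fish=False):
    P=np.array(p['pose']); c=P[:3,:3].T@(np.array(X)-P[:3,3])
    if fish:
        r=np.hypot(c[0],c[1]); s=np.arctan2(r,c[2])/r*f(p); return c[:2]*s+[p['cx'],p['cy']]
    return c[:2]/c[2]*f(p)+[p['cx'],p['cy']]
def save(n,im): cv2.imwrite('pics/'+n,im[...,::-1])
E
python3 - <<'E'
from h import *
s=manip.observe(); print(s['position'],s['tcp_rot'],s['time'],s['grip_width'])
a=cams.snapshot('scene');b=cams.snapshot('side')
for n,p in(('scene',a),('side',b)):
    print(n,p['vfov'],p['cx'],p['cy'],np.round(p['pose'],3).tolist())
    for t in('meter','latch','cover','tray','spare_a','standard'):
        for d in cams.cut_out(p,t)[:4]: print(t,round(d['conf'],2),np.round(d['bbox'],1))
save('a.png',cv2.resize(np.vstack([a['color'],b['color']]),(800,1200))[:600]);
save('a.png',cv2.resize(a['color'],(800,600)));save('b.png',cv2.resize(b['color'],(800,600)))
E
```

```text
pics
[ 0.25877082 -0.5957457   0.22165668] [ 9.79081573e-01  2.03466482e-01 -2.10010368e-04 -7.87848012e-04] 0.0 0.08661678955190814
scene 48.938432469946676 261.27982958218 195.33130881177155 [[0.097, 0.542, -0.835, 1.321], [0.995, -0.07, 0.07, -0.208], [-0.021, -0.837, -0.546, 0.702], [0.0, 0.0, 0.0, 1.0]]
meter 0.79 [364.5 246.3 141.8  91.4]
meter 0.42 [219.1 240.   12.2  27.6]
cover 0.75 [375.1 225.8  51.6  38.7]
tray 0.88 [150.4 302.7  71.2  55.2]
tray 0.8 [226.1 244.4  47.4  43.8]
tray 0.77 [191.3 186.9  37.6  35.2]
tray 0.61 [363.8 247.2 134.3  96.3]
spare_a 0.87 [241.  242.3  14.4  32.6]
spare_a 0.6 [217.1 239.8  14.8  30.5]
standard 0.42 [365.2 246.  138.7  93.3]
side 44.48767114333826 262.4708032926752 190.22782368547732 [[-0.828, -0.411, 0.382, -0.106], [-0.561, 0.622, -0.546, 0.605], [-0.013, -0.666, -0.746, 1.125], [0.0, 0.0, 0.0, 1.0]]
meter 0.82 [179.6 242.1 116.7  98.6]
cover 0.97 [161.9 225.1  43.9  37.1]
cover 0.45 [260.4 170.8   9.6  21.5]
tray 0.73 [356.1 204.3  40.4  39.4]
tray 0.63 [249.8 138.9  50.3  36.7]
tray 0.57 [265.1 188.   57.6  43.8]
spare_a 0.74 [247.6 180.5   9.5  19.6]
spare_a 0.52 [260.4 170.4  10.9  22.6]
spare_a 0.15 [187.2 233.    9.1   9. ]
```

View pics/a.png

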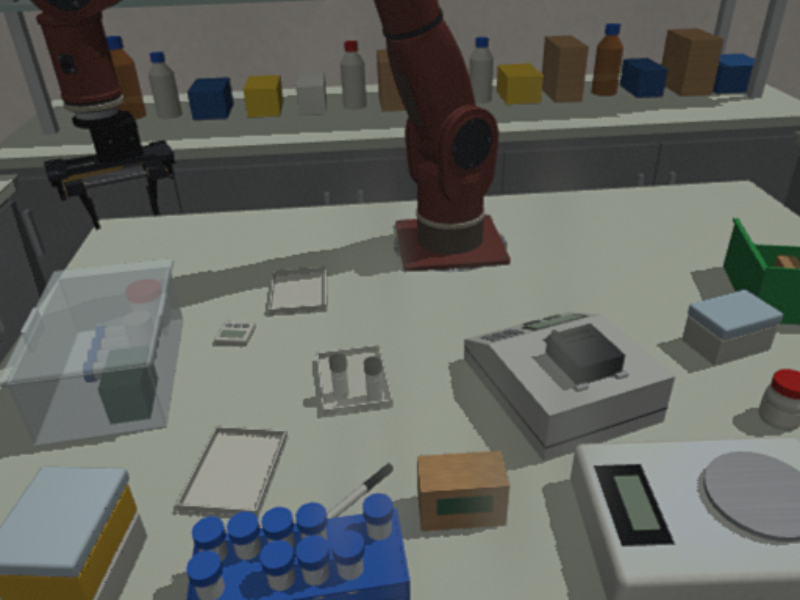

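View pics/b.png

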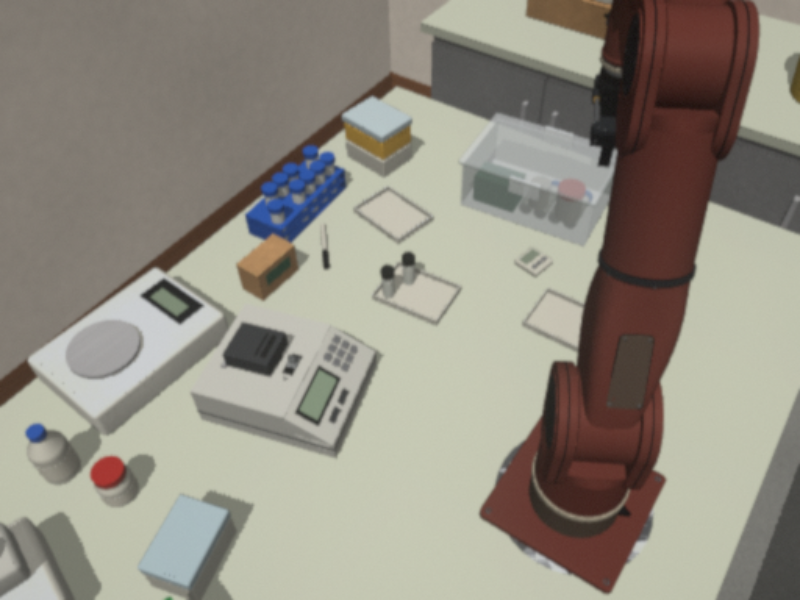

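```bash
cat > fit.py <<'E'
from h import *
from scipy.optimize import minimize
a=cams.snapshot('scene');b=cams.snapshot('side')
def best(p,t,c):
    return min(cams.cut_out(p,t),key=lambda d:np.hypot(d['bbox'][0]-c[0],d['bbox'][1]-c[1]))['mask']
def box(x0,x1,y0,y1,z0,z1): return [(x,y,z) for x in(x0,x1) for y in(y0,y1) for z in(z0,z1)]
M=[[(x,y,z) for y in(-.105,.105) for x,z in((-.13,0),(-.13,.045),(-.045,.09),(.13,.09),(.13,0))],box(.01,.095,-.038,.038,.09,.126)]
T=[box(-.075,.075,-.055,.055,0,.016)]
def sil(p,q,G):
    m=np.zeros((384*4,512*4),np.uint8);c,s=np.cos(q[2]),np.sin(q[2])
    for g in G:
        pts=np.array([proj(p,(q[0]+c*x-s*y,q[1]+s*x+c*y,z)) for x,y,z in g],np.float32)
        cv2.fillConvexPoly(m,cv2.convexHull(((pts+.5)*4).round().astype(np.int32)),1)
    return cv2.resize(m.astype(np.float32),(512,384),interpolation=cv2.INTER_AREA)
def fit(G,masks,q0):
    def cost(q): 
        e=0
        for p,m in masks:
            s=sil(p,q,G); e+=np.abs(s-m).sum()/m.sum()
        return e
    r=None
    for d in yaw0:
        x=minimize(cost,[*q0[:2],q0[2]+d],method='Nelder-Mead',options=dict(initial_simplex=[[*q0[:2],q0[2]+d],[q0[0]+.03,q0[1],q0[2]+d],[q0[0],q0[1]+.03,q0[2]+d],[*q0[:2],q0[2]+d+.2]],xatol=1e-4,fatol=1e-4))
        print(np.round(x.x,4),round(x.fun,3))
        if r is None or x.fun<r.fun:r=x
    return r.x
yaw0=[-.5,0,.5]
mm=[(a,best(a,'meter',(364,246))),(b,best(b,'meter',(179,242)))]
c=onz(b,179,242,.06); print(c)
q=fit(M,mm,(c[0],c[1],-.2))
tm=[(a,cv2.morphologyEx(best(a,'tray',(226,244)).astype(np.uint8),cv2.MORPH_CLOSE,np.ones((9,9)))),(b,cv2.morphologyEx(best(b,'tray',(265,188)).astype(np.uint8),cv2.MORPH_CLOSE,np.ones((9,9))))]
c=onz(b,265,188,.008)
t=fit(T,tm,(c[0],c[1],0.));t2=fit(T,tm[1:],(c[0],c[1],0.))
for p,uv in((a,(340,399)),(a,(373,398)),(b,(388,296)),(b,(407,284))): print(onz(p,uv[0]*.64,uv[1]*.64,.003))
ims=[]
for p,R_ in((a,(170,190,290,120)),(b,(110,150,210,150))):
    im=p['color'].copy();im=cv2.resize(im,None,fx=4,fy=4,interpolation=cv2.INTER_CUBIC)
    for G,k in((M,q),(T,t)):
        for g in G:
            m=cv2.resize(sil(p,k,[g]),None,fx=4,fy=4); cs,_=cv2.findContours((m>.5).astype(np.uint8),0,2);cv2.drawContours(im,cs,-1,(255,0,0),1)
    x,y,w,h=np.array(R_)*4; ims.append(cv2.resize(im[y:y+h,x:x+w],(800,int(800*h/w))))
save('c.png',cv2.resize(np.vstack(ims),(600,600)))
E
python3 fit.py
```

```text
[0.52549846 0.11252059 0.06      ]
[ 0.5378  0.1212 -1.2817] 0.444
[0.5234 0.0965 0.2864] 0.061
[0.5234 0.0962 0.2901] 0.062
[ 0.4655 -0.2329  0.0808] 0.558
[ 0.4653 -0.2327  0.0911] 0.559
[ 0.4661 -0.2328  0.085 ] 0.557
[ 0.4649 -0.2311  0.0952] 0.081
[ 0.4652 -0.2317  0.1052] 0.08
[ 0.4647 -0.2318  0.08  ] 0.081
[ 0.51141405 -0.25416499  0.003     ]
[ 0.51538771 -0.20151959  0.003     ]
[ 0.50933968 -0.19457401  0.003     ]
[ 0.49568602 -0.24390091  0.003     ]
```

View pics/c.png

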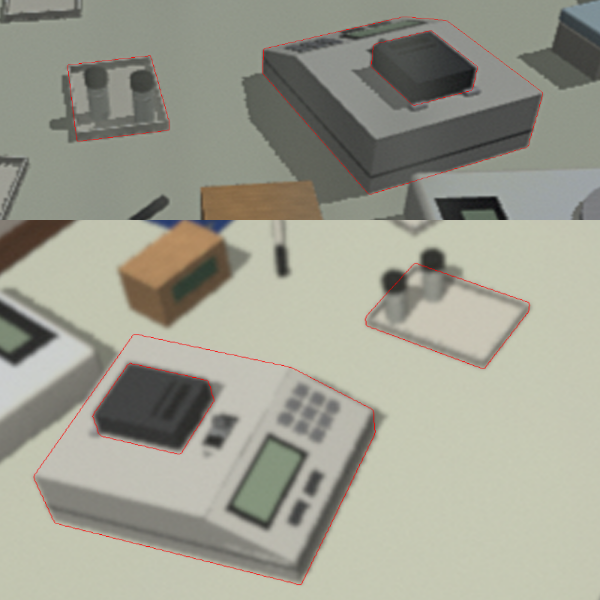

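The tray with the vials in scene picture (353,380) lies farthest to +y. The empty ones at (298,291) and (232,470) are farther right, and only the first holds the two spares. The overlay crop confirms the fits of both tray and meter. Next I move above the latch.

Request:
play_rows --pt "0 0 0 0 0 -1.5 0.3" --pt "0 0 0 0 0 -1.5 0.5" --pt "0 0 1.17 10.1 -10.5 -1.5 0.5" --pt "0 0 1.17 10.1 -10.5 -1.5 0.5" --pt "0 0 1.17 10.1 -10.5 -1.5 0.5" --pt "0 0 1.17 10.1 -10.5 -1.5 0.5" --pt "0 0 1.17 10.1 -10.5 -1.5 0.5" --pt "0 0 1.17 10.1 -10.5 -1.5 0.5" --pt "0 0 1.17 10.1 -10.5 -1.5 0.5" --pt "0 0 1.17 10.1 -10.5 -1.5 0.5"

```text
time: 2.25
position: [0.4337, -0.1256, 0.2977]
tcp_rot: [0.99, 0.143, 0.0, 0.0]
wrist_force: [1.5, -0.4, 0.1]
grip_width: 0.0437
grasp_force: 0.0
```

Request:
play_rows --pt "0 0 0 2.7 -3.65 1.9 0.5" --pt "0 0 0 2.7 -3.65 1.9 0.5" --pt "0 0 0 2.7 -3.65 1.9 0.5" --pt "0 0 0 2.7 -3.65 1.9 0.5" --pt "0 0 0 2.7 -3.65 1.9 0.5" --pt "0 0 0 2.7 -3.65 1.9 0.5" --pt "0 0 0 2.7 -3.65 1.9 0.5"

```text
time: 3.12
position: [0.5113, 0.0842, 0.2031]
tcp_rot: [0.99, 0.142, 0.0, 0.0]
wrist_force: [0.3, -0.6, -0.5]
grip_width: 0.0434
grasp_force: 0.0
```

```bash
python3 - <<'E'
from h import *
s=manip.observe(); print(s['position'],s['tcp_rot'],s['time'])
p=cams.snapshot('wrist');im=p['color'].copy()
q=(.5234,.0963,.288);c,sn=np.cos(q[2]),np.sin(q[2])
W=lambda x,y,z:(q[0]+c*x-sn*y,q[1]+sn*x+c*y,z)
for x,y in((-22,-10),(-22,0),(-6,-10),(-6,0)): print(proj(p,W(x/1e3,y/1e3,.104),True))
cv2.polylines(im,[np.array([proj(p,W(x/1e3,y/1e3,.104),True) for x,y in((-22,-10),(-22,0),(-6,0),(-6,-10))]).round().astype(np.int32)],True,(255,0,0),1)
cv2.polylines(im,[np.array([proj(p,W(x/1e3,y/1e3,.126),True) for x,y in((10,-38),(10,38),(95,38),(95,-38))]).round().astype(np.int32)],True,(0,255,0),1)
for t in('latch','cover'):
    for d in cams.cut_out(p,t)[:2]: print(t,d['conf'],d['bbox'])
save('d.png',cv2.resize(im,(800,600)))
E
```

```text
[0.51133498 0.08423901 0.20308979] [9.89863563e-01 1.42020540e-01 3.98066420e-04 3.66020556e-04] 3.125
[256.10748713 196.40373706]
[245.20373979 196.43560374]
[256.08213596 179.34890721]
[245.0215133  179.38634548]
latch 0.67 [250.5, 185.0, 25.3, 19.8]
cover 0.55 [243.7, 111.3, 93.7, 102.6]
```

View pics/d.png

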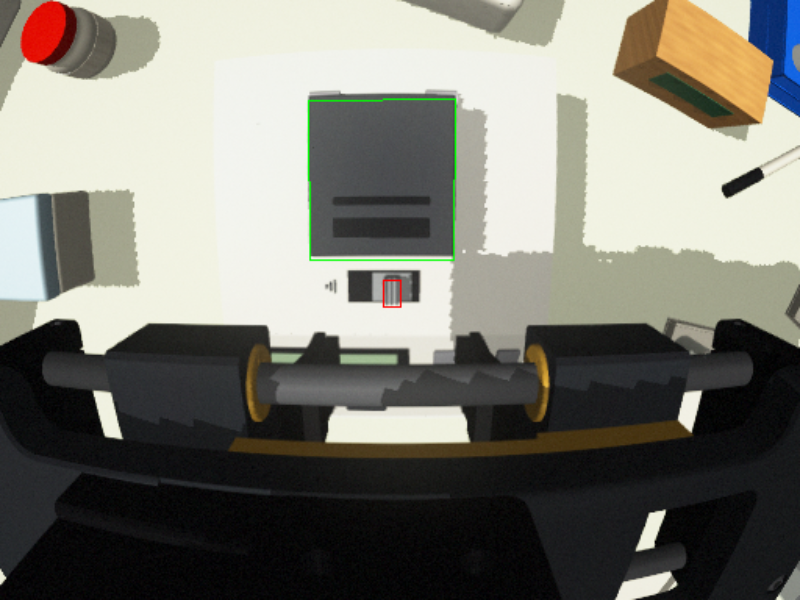

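The ridge shows at about (392,288) in the enlarged picture, roughly 3 mm further toward the cover than projected. Its lateral position matches. I shift by that and descend.

Request:
play_rows --pt "0 0 0 0.06 -0.07 1.0 0.5" --pt "0 0 0 0.06 -0.07 1.7 0.5" --pt "0 0 0 0.06 -0.07 2.0 0.5" --pt "0 0 0 0.06 -0.07 2.1 0.5" --pt "0 0 0 0.06 -0.07 2.13 0.5" --pt "0 0 0 0.06 -0.07 2.13 0.5"

```text
time: 4.03
position: [0.5137, 0.09, 0.0971]
tcp_rot: [0.99, 0.143, 0.001, 0.0]
wrist_force: [0.5, -0.5, -0.7]
grip_width: 0.0436
grasp_force: 0.0
```

Request:
play_rows --pt "0 0 0 0 0 0 0.7" --pt "0 0 0 0 0 0 0.85" --pt "0 0 0 0 0 0 1" --pt "0 0 0 0 0 0 1" --pt "0 0 0 0 0 0 1" --force 8

```text
time: 4.65
position: [0.5131, 0.0897, 0.0961]
tcp_rot: [0.99, 0.143, 0.0, 0.0]
wrist_force: [-0.2, -1.4, 0.9]
grip_width: 0.0098
grasp_force: 8.0
```

Request:
play_rows --pt "0 0 0 0 -0.07 0 1" --pt "0 0 0 0 -0.14 0 1" --pt "0 0 0 0 -0.21 0 1" --pt "0 0 0 0 -0.21 0 1" --pt "0 0 0 0 -0.21 0 1" --pt "0 0 0 0 -0.21 0 1" --pt "0 0 0 0 -0.21 0 1" --pt "0 0 0 0 -0.21 0 1" --pt "0 0 0 0 -0.21 0 1" --pt "0 0 0 0 -0.21 0 1"

```text
time: 5.9
position: [0.5101, 0.0998, 0.0961]
tcp_rot: [0.99, 0.143, 0.0, 0.0]
wrist_force: [2.0, -4.8, 1.7]
grip_width: 0.0102
grasp_force: 8.0
```

Request:
play_rows --pt "0 0 0 0 0 0 0.8" --pt "0 0 0 0 0 0 0.6" --pt "0 0 0 0 0 0 0.5" --pt "0 0 0 0 0 -0.7 0.4" --pt "0 0 0 -0.5 0 -1.7 0.4" --pt "0 0 0 -1 0 -3 0.4" --pt "0 0 0 -1 0 -3 0.4" --pt "0 0 0 -1 0 -3 0.4" --pt "0 0 0 -1 0 -3 0.4"

```text
time: 7.02
position: [0.4615, 0.0859, 0.2445]
tcp_rot: [0.99, 0.143, -0.001, -0.0]
wrist_force: [0.1, 0.2, 0.0]
grip_width: 0.0522
grasp_force: 0.0
```

```bash
python3 - <<'E'
from h import *
s=manip.observe(); print(s['position'],s['tcp_rot'],s['time'])
p=cams.snapshot('wrist');im=p['color'].copy()
q=(.5234,.0963,.288);c,sn=np.cos(q[2]),np.sin(q[2])
W=lambda x,y,z:(q[0]+c*x-sn*y,q[1]+sn*x+c*y,z)
for X,z,r in((.052,.118,.014),(.052,.09,.014)):
    cv2.polylines(im,[np.array([proj(p,W(X+r*np.cos(a),r*np.sin(a),z),True) for a in np.linspace(0,6.28,24)]).round().astype(np.int32)],True,(255,0,0),1)
print(proj(p,W(.052,0,.118),True))
for t in('standard','cover','latch'):
    for d in cams.cut_out(p,t)[:2]: print(t,d['conf'],d['bbox'],onz(p,*d['bbox'][:2],.11,True))
save('e.png',cv2.resize(np.hstack([im,cams.snapshot('scene')['color']]),(800,300)))
E
```

```text
[0.46145716 0.08594057 0.2444679 ] [ 9.89676190e-01  1.43315171e-01 -1.29296355e-03 -3.59281956e-04] 7.025
[262.23744841  66.23843142]
standard 0.84 [263.9, 65.9, 27.1, 30.4] [0.57538455 0.10977164 0.11      ]
cover 0.88 [264.1, 14.6, 85.5, 29.2] [0.62812717 0.12500026 0.11      ]
latch 0.65 [266.5, 130.3, 20.2, 18.2] [0.51386095 0.08877451 0.11      ]
```

View pics/e.png

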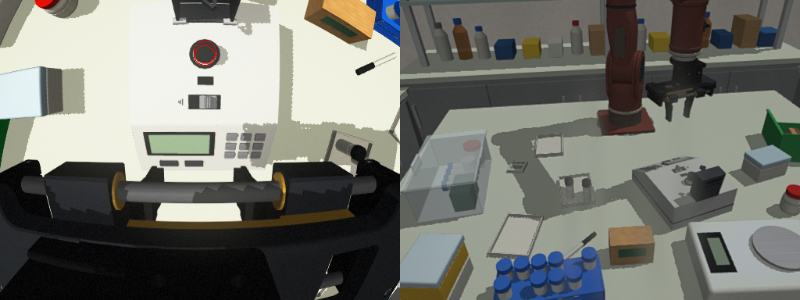

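```bash
python3 - <<'E'
from h import *
s=manip.observe(); print(np.round(s['joint_positions'],3))
p=cams.snapshot('wrist'); P=np.array(p['pose']); r=R.from_quat(s['tcp_rot']).as_matrix()
print('cam in tool',r.T@(P[:3,3]-s['position']), r.T@P[:3,2])
E
```

```text
[ 0.382 -0.018 -0.643  1.821 -0.012  1.337 -1.541]
cam in tool [ 6.65062725e-02  1.04454776e-06 -1.63455487e-01] [-2.42907252e-01 -6.64468497e-04  9.70049290e-01]
```

The cover is open and the black cap sits at (204,53) in the picture, matching the projected well position. Now I go for the vial.

Request:
play_rows --pt "0 0 0 1.2 0.08 0 0.4" --pt "0 0 0 2.32 0.16 0 0.4" --pt "0 0 0 2.32 0.16 0.5 0.4" --pt "0 0 0 2.32 0.16 1.3 0.4" --pt "0 0 0 2.32 0.16 2.0 0.4" --pt "0 0 0 2.32 0.16 2.5 0.4" --pt "0 0 0 2.32 0.16 2.8 0.4" --pt "0 0 0 2.32 0.16 2.97 0.4" --pt "0 0 0 2.32 0.16 2.97 0.4"

```text
time: 8.45
position: [0.5756, 0.1111, 0.0976]
tcp_rot: [0.99, 0.143, -0.0, -0.0]
wrist_force: [-0.5, 0.1, -0.5]
grip_width: 0.0525
grasp_force: 0.0
```

Request:
play_rows --pt "0 0 0 0 0 0 0.6" --pt "0 0 0 0 0 0 0.7" --pt "0 0 0 0 0 0 0.8" --pt "0 0 0 0 0 0 0.8" --pt "0 0 0 0 0 0 0.8" --force 12

```text
time: 9.07
position: [0.5758, 0.1111, 0.0979]
tcp_rot: [0.99, 0.143, 0.0, -0.0]
wrist_force: [0.6, 0.4, 2.3]
grip_width: 0.0267
grasp_force: 12.0
```

Request:
play_rows --pt "0 0 0 0 0 -0.15 0.8" --pt "0 0 0 0 0 -0.4 0.8" --pt "0 0 0 0 0 -0.8 0.8" --pt "0 0 0 0 0 -1.3 0.8" --pt "0 0 0 0 0 -1.8 0.8" --pt "0 0 0 0 0 -2.2 0.8" --pt "0 0 0 0 0 -2.5 0.8" --pt "0 0 0 0 0 -2.5 0.8"

```text
time: 10.07
position: [0.5761, 0.1112, 0.2237]
tcp_rot: [0.99, 0.143, 0.001, 0.0]
wrist_force: [-0.4, 1.0, -1.1]
grip_width: 0.0263
grasp_force: 12.0
```

```bash
python3 - <<'E'
from h import *
s=manip.observe(); print(s['position'],s['tcp_rot'],s['time'],s['wrist_force'],s['grip_width'])
a=cams.snapshot('scene');b=cams.snapshot('side')
for p in(a,b): print(proj(p,s['position']))
f1=lambda p,w:cv2.resize(p['color'][max(0,int(w[1])-60):int(w[1])+90,max(0,int(w[0])-75):int(w[0])+75],(400,400),interpolation=2)
save('f.png',np.hstack([f1(p,proj(p,s['position'])) for p in(a,b)]))
E
```

```text
[0.57605571 0.11123604 0.22374992] [9.89704297e-01 1.43124452e-01 8.92124443e-04 6.11550113e-06] 10.075 [-0.42304197  1.00439391 -1.09956818] 0.026278379987659483
[380.57979288 183.44292058]
[155.01063367 195.36907498]
```

View pics/f.png

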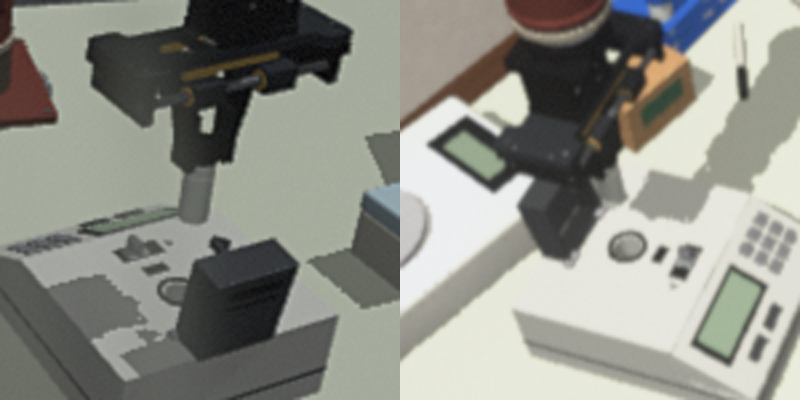

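The vial is held upright and hangs clear of the well; the cover stays open. Next I carry it over the empty half of the tray.

Request:
play_rows --pt "0 0 0 -0.3 0.35 0 0.8" --pt "0 0 0 -0.9 1.1 0 0.8" --pt "0 0 0 -1.55 1.9 0 0.8" --pt "0 0 0 -2.2 2.7 0 0.8" --pt "0 0 0 -2.85 3.5 0 0.8" --pt "0 0 0 -3.5 4.3 0 0.8" --pt "0 0 0 -4.1 5.0 0 0.8" --pt "0 0 0 -4.55 5.55 0 0.8" --pt "0 0 0 -4.77 5.83 0 0.8" --pt "0 0 0 -4.77 5.83 0 0.8"

```text
time: 11.42
position: [0.4291, -0.2364, 0.222]
tcp_rot: [0.99, 0.142, -0.0, -0.0]
wrist_force: [0.3, 1.0, 0.2]
grip_width: 0.0264
grasp_force: 12.0
```

```bash
python3 - <<'E'
from h import *
s=manip.observe(); print(s['position'],s['time'],s['grip_width'],s['grasp_force'])
p=cams.snapshot('wrist');im=p['color'].copy()
q=(.465,-.2325,.09);c,sn=np.cos(q[2]),np.sin(q[2])
W=lambda x,y,z:(q[0]+c*x-sn*y,q[1]+sn*x+c*y,z)
cv2.polylines(im,[np.array([proj(p,W(x/1e3,y/1e3,.016),True) for x,y in((-75,-55),(-75,55),(75,55),(75,-55))]).round().astype(np.int32)],True,(255,0,0),1)
for d in cams.cut_out(p,'spare_a')[:4]: print(d['conf'],d['bbox'],onz(p,*d['bbox'][:2],.07,True))
save('g.png',cv2.resize(im,(800,600)))
E
```

```text
[ 0.42909205 -0.23636076  0.22196241] 11.425 0.026368585290602608 11.999935805797577
0.57 [242.8, 92.0, 21.6, 24.9] [ 0.51308803 -0.19913702  0.07      ]
```

View pics/g.png

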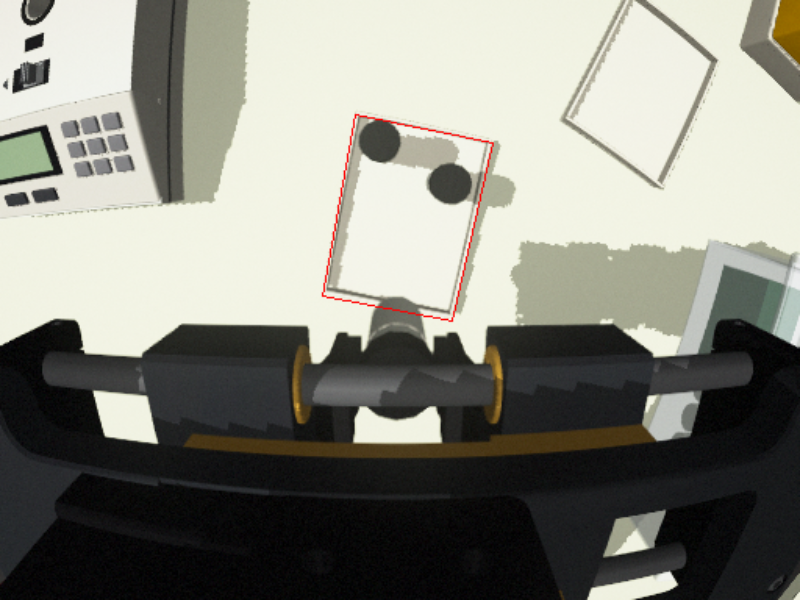

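The tray outline matches to about 2 mm, and the spare caps at (380,141) and (449,184) are well clear. The vial hangs straight at (397,340), so I lower it.

Request:
play_rows --pt "0 0 0 0 0 0.5 0.8" --pt "0 0 0 0 0 1.2 0.8" --pt "0 0 0 0 0 1.9 0.8" --pt "0 0 0 0 0 2.5 0.8" --pt "0 0 0 0 0 2.9 0.8" --pt "0 0 0 0 0 3.1 0.8" --pt "0 0 0 0 0 3.2 0.8" --pt "0 0 0 0 0 3.2 0.8" --pt "0 0 0 0 0 3.2 0.8"

```text
time: 12.65
position: [0.4299, -0.2363, 0.0633]
tcp_rot: [0.99, 0.143, 0.0, 0.0]
wrist_force: [-0.1, -0.6, -0.3]
grip_width: 0.0265
grasp_force: 12.0
```

Request:
play_rows --pt "0 0 0 0 0 0.04 0.8" --pt "0 0 0 0 0 0.08 0.8" --pt "0 0 0 0 0 0.08 0.8" --pt "0 0 0 0 0 0.08 0.8"

```text
time: 13.15
position: [0.4294, -0.2361, 0.0586]
tcp_rot: [0.99, 0.143, 0.0, -0.0]
wrist_force: [0.4, 0.5, -0.1]
grip_width: 0.0266
grasp_force: 12.0
```

Request:
play_rows --pt "0 0 0 0 0 0.02 0.8" --pt "0 0 0 0 0 0.02 0.8" --pt "0 0 0 0 0 0.02 0.8"

```text
time: 13.52
position: [0.4294, -0.2361, 0.0576]
tcp_rot: [0.99, 0.143, 0.0, -0.0]
wrist_force: [-0.2, -0.2, -0.4]
grip_width: 0.0266
grasp_force: 12.0
```

Request:
play_rows --pt "0 0 0 0 0 0.02 0.8" --pt "0 0 0 0 0 0.02 0.8" --pt "0 0 0 0 0 0.02 0.8"

```text
time: 13.9
position: [0.4296, -0.2361, 0.0568]
tcp_rot: [0.99, 0.143, 0.0, 0.0]
wrist_force: [-1.0, 1.0, 4.4]
grip_width: 0.0264
grasp_force: 12.0
```

Request:
play_rows --pt "0 0 0 0 0 0 0.65" --pt "0 0 0 0 0 0 0.55" --pt "0 0 0 0 0 0 0.45" --pt "0 0 0 0 0 0 0.45" --pt "0 0 0 0 0 -0.3 0.45" --pt "0 0 0 0 0 -1.0 0.45" --pt "0 0 0 0 0 -2 0.45" --pt "0 0 0 0 0 -3 0.45" --pt "0 0 0 0 0 -4.1 0.45" --pt "0 0 0 0 0 -4.1 0.45"

```text
time: 15.15
position: [0.4315, -0.2368, 0.2671]
tcp_rot: [0.99, 0.143, 0.003, 0.003]
wrist_force: [-0.4, 0.6, -0.5]
grip_width: 0.048
grasp_force: 0.0
```

```bash
python3 - <<'E'
from h import *
s=manip.observe(); print(s['position'],s['tcp_rot'],s['time'])
p=cams.snapshot('scene');w=cams.snapshot('wrist')
print(proj(p,(.43,-.236,.04)))
for d in cams.cut_out(p,'standard')[:4]: print(d['conf'],d['bbox'])
c=p['color'][190:290,170:303]
save('i.png',np.hstack([cv2.resize(c,(400,300),interpolation=2),cv2.resize(w['color'],(400,300))]))
q=(.5234,.0963,.288);c,sn=np.cos(q[2]),np.sin(q[2])
for x in(.172,.151): print(q[0]+c*x,q[1]+sn*x)
X=np.array([q[0]+c*.172,q[1]+sn*.172])-s['position'][:2]
r=R.from_quat(s['tcp_rot']).as_matrix(); print((r.T@[*X,0])/.05, r[:,0])
E
```

```text
[ 0.43146286 -0.23677878  0.26713066] [0.98967932 0.14323504 0.00332993 0.0027346 ] 15.15
[223.14323599 223.4915836 ]
0.5 [222.0, 225.2, 9.6, 29.7]
0.6883159844522583 0.1451540486770799
0.6681808933272733 0.13918931017580852
[ 7.09196324e+00 -5.86877568e+00  3.82384256e-03] [0.95894527 0.28353172 0.00580774]
```

View pics/i.png

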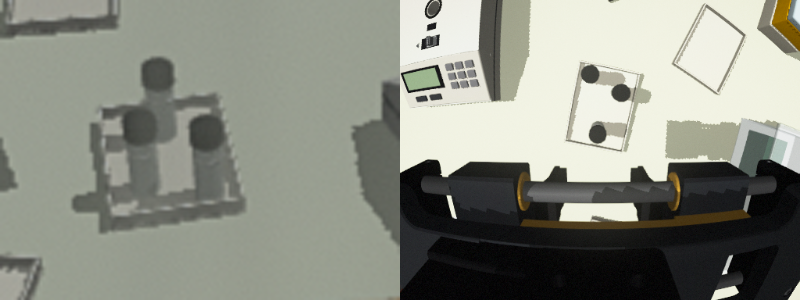

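All three vials stand upright: the placed one at (157,100) on the left half and the spares at (140,155) and (207,160). Next I move behind the open cover.

Request:
play_rows --pt "0 0 0 0.5 -0.4 0 0.8" --pt "0 0 0 1.4 -1.15 0 1" --pt "0 0 0 2.3 -1.9 0 1" --pt "0 0 0 3.2 -2.65 0 1" --pt "0 0 0 4.1 -3.4 0 1" --pt "0 0 0 5.0 -4.15 0 1" --pt "0 0 0 5.9 -4.9 0 1" --pt "0 0 0 6.6 -5.5 0 1" --pt "0 0 0 7.1 -5.87 0 1" --pt "0 0 0 7.1 -5.87 0 1"

```text
time: 16.55
position: [0.6861, 0.1489, 0.2589]
tcp_rot: [0.989, 0.145, -0.002, -0.001]
wrist_force: [-0.4, -0.5, -0.0]
grip_width: 0.0006
grasp_force: 0.0
```

```bash
cat > st.py <<'E'
from h import *
s=manip.observe(); q=(.5254,.0969,.288);c,sn=np.cos(q[2]),np.sin(q[2])
d=s['position']-np.array([q[0],q[1],0]); print('meter',np.round([c*d[0]+sn*d[1],-sn*d[0]+c*d[1],d[2]],4),R.from_quat(s['tcp_rot']).as_matrix()[:,0],s['wrist_force'],s['grip_width'])
E
python3 st.py
```

```text
meter [0.1688 0.0042 0.2589] [ 0.95784445  0.28726486 -0.00359171] [-0.38189073 -0.51817725 -0.0102219 ] 0.0005766468618365493
```

Request:
play_rows --pt "0 0 0 0.05 0.08 0.5 1" --pt "0 0 0 0.05 0.08 1.2 1" --pt "0 0 0 0.05 0.08 1.8 1" --pt "0 0 0 0.05 0.08 2.08 1" --pt "0 0 0 0.05 0.08 2.08 1" --pt "0 0 0 0.05 0.08 2.08 1"

```text
time: 17.3
position: [0.6908, 0.1429, 0.159]
tcp_rot: [0.99, 0.143, 0.001, -0.0]
wrist_force: [0.3, 0.3, 0.4]
grip_width: 0.0004
grasp_force: 0.0
```

```bash
python3 st.py
```

```text
meter [ 0.1716 -0.0029  0.159 ] [0.95909939 0.28306412 0.00175237] [0.33810769 0.28859217 0.40475533] 0.0003644186701407282
```

Request:
play_rows --pt "0 0 0 -0.4 0 0.08 1" --pt "0 0 0 -0.72 0 -0.05 1" --pt "0 0 0 -0.95 0 -0.14 1" --pt "0 0 0 -1.18 0 -0.19 1" --pt "0 0 0 -1.42 0 -0.19 1" --pt "0 0 0 -1.65 0 -0.16 1" --pt "0 0 0 -1.88 0 -0.09 1" --pt "0 0 0 -2.09 0 0.0 1" --pt "0 0 0 -2.29 0 0.12 1" --pt "0 0 0 -2.47 0 0.28 1"

```text
time: 18.55
position: [0.5711, 0.1076, 0.1429]
tcp_rot: [0.99, 0.143, -0.0, -0.0]
wrist_force: [1.0, -0.3, 1.0]
grip_width: 0.0005
grasp_force: 0.6
```

```bash
python3 st.py; python3 - <<'E'
from h import *
a=cams.snapshot('scene')
save('k.png',cv2.resize(a['color'][130:310,280:512],(773,600),interpolation=2))
E
```

```text
meter [ 0.0469 -0.0028  0.1429] [ 9.59049804e-01  2.83237450e-01 -1.40983501e-04] [ 1.00952606 -0.26755557  0.9971704 ] 0.00048714241768873265
```

View pics/k.png

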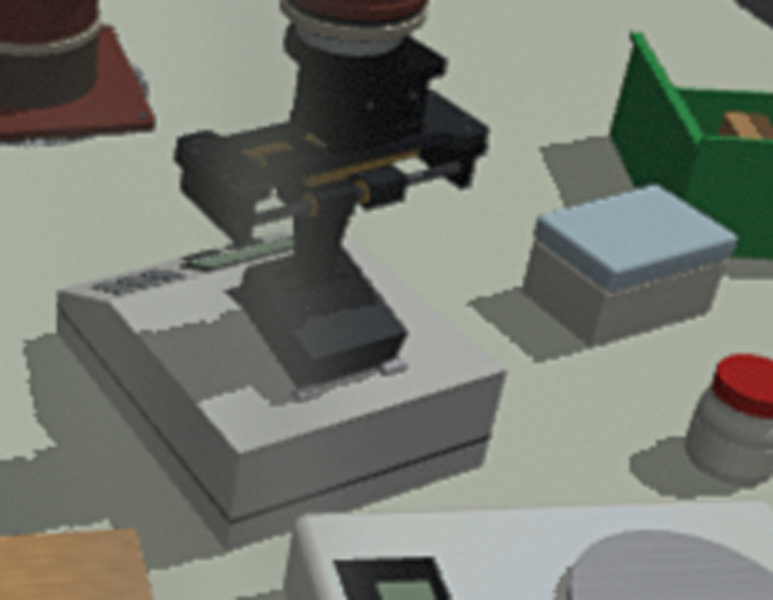

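The cover is held nearly shut under the fingertips, centred on its face. Now I press it down.

Request:
play_rows --pt "0 0 0 -0.12 0 0.1 1" --pt "0 0 0 -0.2 0 0.2 1" --pt "0 0 0 -0.26 0 0.27 1" --pt "0 0 0 -0.3 0 0.32 1" --pt "0 0 0 -0.3 0 0.36 1" --pt "0 0 0 -0.3 0 0.38 1" --pt "0 0 0 -0.3 0 0.38 1"

```text
time: 19.48
position: [0.5567, 0.1034, 0.1263]
tcp_rot: [0.99, 0.143, -0.001, 0.001]
wrist_force: [-11.2, -4.5, 23.9]
grip_width: 0.0005
grasp_force: 11.6
```

Request:
play_rows --pt "0 0 0 0.05 0 -0.3 1" --pt "0 0 0 0.05 0 -1 1" --pt "0 0 0 0 0 -2 1" --pt "0 0 0 -1 0 -3 1" --pt "0 0 0 -1 0 -3 1" --pt "0 0 0 -1 0 -3 1" --pt "0 0 0 -1 0 -3 1" --pt "0 0 0 -1 0 -3 1"

```text
time: 20.48
position: [0.5094, 0.0895, 0.2733]
tcp_rot: [0.99, 0.143, -0.001, -0.0]
wrist_force: [-0.6, -0.0, -0.6]
grip_width: 0.0005
grasp_force: 0.0
```

```bash
python3 - <<'E'
from h import *
a=cams.snapshot('scene');w=cams.snapshot('wrist');print(manip.observe()['wrist_force'],manip.observe()['position'])
save('l.png',np.hstack([cv2.resize(a['color'][170:310,170:480],(400,300)),cv2.resize(w['color'],(400,300))]))
E
```

```text
[ 0.49001028 -0.27195595 -0.58780927] [0.50943588 0.08955878 0.27365446]
```

View pics/l.png

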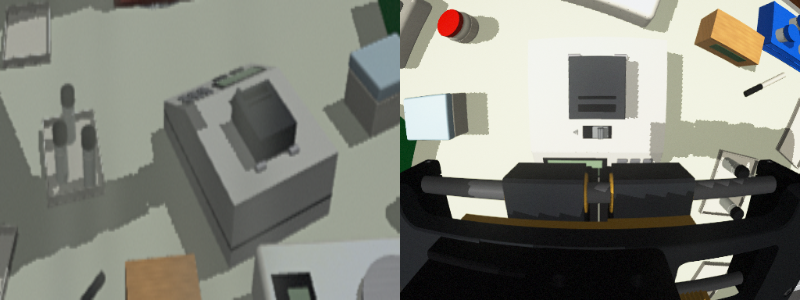

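The cover stays shut at (597,87) with the latch back at rest at (597,132), and all three vials stand in the tray.

```bash
python3 -c "
from h import *
print(order.sign_off())"
```

```text
the job is handed in; nothing more can be done
None
```

I popped the cover with the latch, set the vial upright in the tray beside the other two, and pressed the cover shut until it stayed closed. The job was handed in at about 20.5 s of robot time; sign-off returned no verdict.

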